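# Bin the crushed can and walk the sticking shutter shut

## Task

Put the crushed can through the open mouth into the middle section of the three-section bin, then close the bin's sticking sliding shutter fully, so that each of its two ends presses its catch at the rear right in. The shutter racks and jams in its track, so ease it along gently by its two end knobs, a little at one end and then a little at the other, never forcing it when it binds. Leave the cup, the bottle, the clear container and the bottle cap where they are.

Things in the scene. Friction and masses are not known exactly. Their poses are not given: they have to be found in the camera images.
- bin: Fixed slim grey three-section bin, 200 (x) by 350 (y) by 156 mm high, on a 3 mm rubber mat; origin on its underside, midway in y and 95 mm from the front face, x away from the robot (turned up to 15 degrees), y left, z up. Dividers at y = +-65 mm, 128 mm high. Fixed deck, top at z = 155.5 mm, over |y| < 85 mm; lips as high over |y| > 138 mm. Between them the shutter's knobs stand up; nothing else is higher than the deck.
- mouth (a point): Centre of the rectangular mouth in the deck over the middle section, at the deck's upper face, (40.5, 0, 155.5) mm in the bin's frame; 65 mm along the bin's x, 110 mm along its y, deck 5 mm thick. At the start the shutter lies clear of it, nearer the robot.
- catch_left (a joint): Black push catch for the shutter's left end, a 30 mm wide plunger at y = 115 mm in the bin's rear, at the plate's level, seen in the open strip. 0 = out, 0.006 m = fully in, where it is rigid; grows as the plate's far edge presses it in towards the bin's +x (about 2 N, felt as several at the knob) and stays where it is left. Closed means pressed right in, to at least 0.0045 m. Its setting is not measured: see catch_right.
- catch_right (a joint): The same catch for the right end, at y = -115 mm. The bar with both catches is set differently in each bin: fully in, the knobs' axes stand anywhere from about 29 to 52 mm in the bin's x, the two ends within 7 mm of each other. So feel for the firm end of the travel at each end.
- shutter: Loose aluminium plate 85 (x) by 300 (y) by 8 mm, about 0.5 kg; origin at the centre of its underside, axes as the bin's. Slides under the deck on ledges 140 mm above the bin's underside, closing towards the bin's +x; starts 65 to 95 mm from closed, up to 1.8 degrees askew.
- knob_left (a point): Centre of the top of the shutter's left (+y) knob, a vertical round post 20 mm in diameter, 34 mm tall on the plate's upper face; top 182 mm above the bin's underside; 115 mm left of the plate's centre. Pushed alone at its robot side, it moves with a few N until it leads the other by about 20 mm; then the plate wedges in its side guides and more push only raises the force.
- knob_right (a point): The same knob at the right (-y) end, 115 mm right of the plate's centre. Pushing the lagging knob frees a wedged plate. The track is rough; keep what is put on the shutter well under 22 N, also at the end of travel.
- can: Crushed aluminium can, a squat ribbed round puck standing on the mat to the left or to the right of the bin, 52 mm in diameter (ribs 44 to 52 mm) and 46 mm tall, 16 g; origin at the centre of its underside.
- cup: White ceramic cup, 74 mm across and 85 mm tall, on the mat at the side of the bin where the can is not; bystander. Origin at the centre of its underside.
- bottle: Brown glass bottle, 60 mm across and 190 mm tall, standing at the left behind the bin; bystander. Origin at the centre of its underside.
- deli: Transparent round deli container, 110 mm across and 65 mm tall, at the right behind the bin; bystander. Origin at the centre of its underside.
- cap: Blue plastic bottle cap, 31 mm across and 14 mm tall, on the mat at the left; bystander. Origin at the centre of its underside.
There are look-alikes about, which are no part of the job. Several things look just like the can: the one meant starts farthest from the robot's base.

How it is judged:
By the outcome, as a careful person would: the job done as asked, in the order asked, and still so for the second after the job is handed in, with the robot touching nothing.
It also fails if it takes over 72 s, if anything falls off the work surface, if the arm or the gripper's body presses on something with over 40 N, if the wrist force passes 120 N, or if a joint passes its speed limit or range.

## Robot

A 6-joint arm with a two-finger parallel gripper is mounted at the origin on the work surface. World frame = base frame: x ahead of the robot, y to its left, z up, the work surface at z = 0. Lengths are in m, angles in rad, forces in N, time in s.
With the tool pointing down it reaches from about 0.3 to 1 m from the base axis. Payload 5.1 kg.
Tool frame: the origin (TCP) lies at the centre of the arm's flange, where the gripper is bolted on; the fingertips stand 190 mm ahead of it and the grasp point (between the pads) lies 171 mm ahead of it (robot.grasp_offset is the distance from the TCP to the grasp point, in m); z points along the fingers, y is the line along which they close (so a half turn about z gives the same grasp; the last joint's range is limited). The gripper opens to 95 mm and grips with 3 to 60 N. Pads are 20 mm wide; open, the fingers measure 119 mm over their backs; the gripper's body (75 mm by 180 mm) begins 59 mm behind the grasp point.
Start: joints at [1.073, 0.124, 1.65, -0, 1.367, -0.083], TCP at [0.262, 0.595, 0.405] pointing down, gripper open.
Joint ranges: [-2.61, 2.61], [-1.02, 2.33], [0.03, 2.71], [-1.35, 4.49], [0.32, 2.68], [-2.91, 2.91]. Speed limits (rad/s): [2.57, 2.57, 3.14, 3.14, 3.14, 3.14].

## Interface

Orientations are given as a unit quaternion [w, x, y, z].
In Python, from cell import readout, optics, ticket, robot gives the robot as it stands.
- The arm moves only by the tool send_rows, never from a script. Its arguments are lists of equal length, an entry for each row: "dp": the shift along the tool's x, y, z normalised to -1 to 1, where 1 is 300 mm, a list of three; "turn": the turn, a rotation vector about the tool's x, y, z normalised to -1 to 1, where 1 is 180 degrees, a list of three; "gripper": the closure, from 0 (fully open) to 1 (shut). A call has 1 to 12 rows; each row is the pose to reach, as a shift and turn from the pose commanded when the call began, along the tool's axes at that moment, turning the shorter way round; what a row does not reach only later rows make up. A row lasts 1/8 s, in which the tool goes at most 62.5 mm and 10.7 degrees, less where a joint would pass 70% of its speed; a pose out of reach is approached as far as the arm can. A call with a number of a shift or a turn outside -1 to 1 is refused whole. A call with a gripper value outside its range is refused whole. The fingers move at their own pace and stop on an object; the grip force is fixed at half the most. Time passes only in rows, so rows that repeat a pose let the fingers close. It gives the time, the measured TCP pose, the force, the opening and the grip force at its end, in the units of the state.
- readout.get_obs(): the state, without advancing time (a new reading comes with each control period).
- optics.get_image(name): name is "side" or "top"; returns (picture, depth): 420x560x3 uint8, red, green, blue; 420x560 float32, m along the optical axis (not along the pixel's ray), 0 where there is no reading.
- optics.camera_info(name): a dict with "camera_matrix" (3x3 intrinsics, pixels), "rvec" (rotation vector, rad) and "tvec" (3), from world to camera coordinates, as OpenCV has them. Camera axes: x right, y down, z forward; pixel columns grow to the right and rows downward; lengths in m; the calibration is good to about 2 mm. A picture is of the moment at which its call begins. camera_info takes no time and is no camera call.
- ticket.job_done(): hands the job in; it is judged then, once.
The state is a dict: "time_s": time; "joint_pos": joint angles; "dq": joint speeds; "joint_torque": joint torques, N m; "ee_pos": TCP position; "tcp_rot": TCP orientation; "contact_force": force on the tool from outside, world axes, zero at the start; "wrist_torque": the same for the moment, N m; "width": finger opening in m; "gripper_force": force on a finger pad.
Only numpy, scipy, OpenCV 4.12 (cv2) and the standard library are available. Lean on these libraries where they do the work, as an engineer would, in place of code of your own. Each camera call takes 0.05 s, during which the arm holds its last target. There are 200 camera calls.

## Working session

There is one attempt and no reset: what is moved stays moved. The work goes in short steps, Python scripts to look and compute and a tool call to move; the robot and the scene stay as the last step left them, time stands still between calls to the robot, and variables do not carry over. Pictures are saved under pics/ and viewed, at most 10 in all, crops included, and the job is handed in when it is done.

Besides the shell and the picture viewer there is one more tool, called after "Emit:" as a command line: name --argument value ..., lists and objects as JSON in quotes. send_rows: Moves the arm, as the interface text tells. Scaled input: -1 to 1 covers 300 mm each way for a shift and 180 degrees each way for a turn. Its arguments: {"type":"object","properties":{"dp":{"type":"array"},"turn":{"type":"array"},"gripper":{"type":"array"}},"required":["dp","turn","gripper"]}

```bash
mkdir -p pics; cat > h.py <<'E'
import numpy as np, cv2
from cell import readout, optics, ticket, robot
from scipy.spatial.transform import Rotation as R
def cam(n):
    c=optics.camera_info(n); return np.array(c["camera_matrix"]),R.from_rotvec(np.ravel(c["rvec"])).as_matrix(),np.ravel(c["tvec"])
def cloud(n,d):
    K,Rm,t=cam(n); v,u=np.indices(d.shape); P=np.stack([(u-K[0,2])/K[0,0]*d,(v-K[1,2])/K[1,1]*d,d],-1)
    return (P-t)@Rm
def ray(n,u,v,z):
    K,Rm,t=cam(n); o=-Rm.T@t; r=Rm.T@np.linalg.inv(K)@np.array([u,v,1.]); return o+r*(z-o[2])/r[2]
def snap(n,f):
    p,d=optics.get_image(n); cv2.imwrite(f"pics/{f}.png",p[...,::-1]); np.savez(f"pics/{f}.npz",p=p,d=d); return p,d
E
python3 - <<'E'
from h import *
for n in("top","side"):
    snap(n,n+"0"); K,Rm,t=cam(n); print(n,K.round(1).tolist(),(-Rm.T@t).round(3),Rm[2].round(2))
o=readout.get_obs(); print({k:np.round(v,4) for k,v in o.items()}, robot.grasp_offset)
E
```

```text
top [[483.8, 0.0, 278.0], [0.0, 483.8, 206.9], [0.0, 0.0, 1.0]] [0.357 0.013 1.371] [ 0.16  0.02 -0.99]
side [[512.3, 0.0, 280.4], [0.0, 512.3, 206.8], [0.0, 0.0, 1.0]] [ 0.195 -0.985  0.822] [ 0.27  0.8  -0.54]
{'time_s': np.float64(0.1), 'joint_pos': array([ 1.0734,  0.1245,  1.6515, -0.    ,  1.3675, -0.0826]), 'dq': array([ 0.0009, -0.0025, -0.0028,  0.0002,  0.0001, -0.0013]), 'joint_torque': array([ 4.00000e-04, -4.18879e+01, -3.61096e+01,  7.77000e-02,
        4.61000e-02, -0.00000e+00]), 'ee_pos': array([0.2619, 0.5947, 0.4036]), 'tcp_rot': array([-3.000e-04,  2.059e-01,  9.786e-01, -9.000e-04]), 'contact_force': array([0.6576, 0.6309, 1.1366]), 'wrist_torque': array([ 0.0277, -0.0507, -0.0345]), 'gripper_force': np.float64(0.0), 'width': np.float64(0.0949)} 0.1713
```

View pics/top0.png

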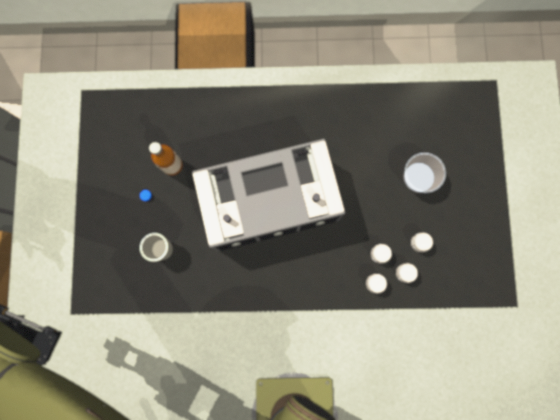

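View pics/side0.png

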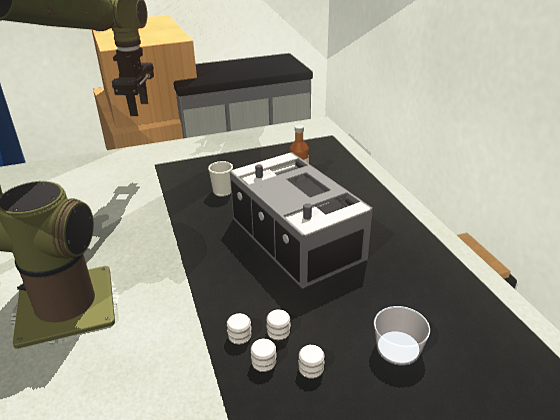

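The top view shows four cans at about (381,254), (422,242), (407,273) and (376,284). The mouth is at about (265,179), and the knobs are at (227,218) and (316,198). The cup is at (155,247), the cap at (145,196), the bottle at (160,150) and the deli container at (425,173). The side view agrees.

```bash
python3 - <<'E'
from h import *
z=np.load("pics/top0.npz"); P=cloud("top",z["d"]); p=z["p"].astype(int)
print("table z",np.median(P[340:360,250:400,2]))
# cans
m=((P[...,2]>.04)&(P[...,2]<.06)&(p.min(-1)>150)).astype(np.uint8); m[:,:360]=0;m[:215]=0
n,l,s,c=cv2.connectedComponentsWithStats(m)
for i in range(1,n):
    if s[i,4]>80:
        q=P[l==i]; w=ray("top",*c[i],.049); print("can",c[i].round(1),s[i,4],w.round(4),np.median(q,0).round(4),np.hypot(w[0],w[1]).round(4))
# bin top surface
m=((P[...,2]>.150)&(P[...,2]<.168)).astype(np.uint8)
m[:, :180]=0; m[:,360:]=0
cnt=max(cv2.findContours(m,0,2)[0],key=cv2.contourArea)
w=np.array([ray("top",*x[0],.1585)[:2] for x in cnt]).astype(np.float32)
print("bin rect",cv2.minAreaRect(w*1000)); 
# knobs
m=((P[...,2]>.178)&(P[...,2]<.195)).astype(np.uint8); m[:,:190]=0;m[:,350:]=0
n,l,s,c=cv2.connectedComponentsWithStats(m)
for i in range(1,n): print("knob",c[i].round(1),s[i,4],ray("top",*c[i],.185).round(4),np.median(P[l==i],0).round(4))
for (u,v) in ((155,247),(160,150),(425,173),(145,196)): print(P[v,u].round(3))
# mouth
m=((P[...,2]<.13)&(P[...,2]>0)).astype(np.uint8); m2=np.zeros_like(m); m2[155:205,235:295]=m[155:205,235:295]
g=max(cv2.findContours(m2,0,2)[0],key=cv2.contourArea); print("mouth",cv2.minAreaRect(np.array([ray("top",*x[0],.1585)[:2]*1000 for x in g]).astype(np.float32)))
# zoom
cv2.imwrite("pics/zoom.png",cv2.resize(z["p"][130:255,180:355,::-1],None,fx=4,fy=4,interpolation=2))
E
```

```text
table z 0.00040476504141049116
can [422.5 241.3] 259 [ 0.4628 -0.3565  0.049 ] [ 0.4633 -0.357   0.0487] 0.5842
can [381.3 252.6] 262 [ 0.4341 -0.2433  0.049 ] [ 0.4332 -0.2431  0.0487] 0.4976
can [407.2 272.2] 269 [ 0.38   -0.3102  0.049 ] [ 0.3805 -0.3104  0.0488] 0.4906
can [376.5 282.9] 272 [ 0.3532 -0.2263  0.049 ] [ 0.3529 -0.2266  0.049 ] 0.4194
bin rect ((588.0712890625, 60.6905517578125), (201.40679931640625, 350.2212219238281), 13.052484512329102)
knob [315.4 196.2] 50 [ 0.5689 -0.0608  0.185 ] [ 0.5689 -0.0611  0.1851]
knob [225.6 217.2] 51 [0.5205 0.1631 0.185 ] [0.5211 0.1623 0.1852]
knob [312.  402.6] 40 [ 0.0805 -0.0386  0.185 ] [ 0.0817 -0.0362  0.1864]
knob [276.9 416.3] 11 [0.0513 0.0436 0.185 ] [0.0522 0.0434 0.1844]
[0.464 0.385 0.009]
[0.697 0.331 0.183]
[ 0.662 -0.389  0.004]
[0.608 0.414 0.022]
mouth ((622.597412109375, 68.7223892211914), (62.97823715209961, 109.49732971191406), 13.10953140258789)
```

View pics/zoom.png

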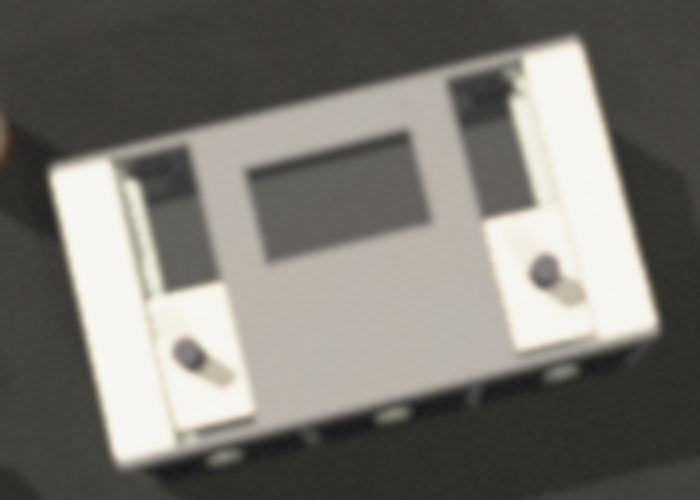

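Emit:
send_rows --dp '[[-0.72, -1, 0], [-0.72, -1, 0], [-0.72, -1, 0], [-0.72, -1, 0], [-0.72, -1, 0], [-0.72, -1, 0], [-0.72, -1, 0]]' --turn '[[0, 0, -0.2047], [0, 0, -0.2047], [0, 0, -0.2047], [0, 0, -0.2047], [0, 0, -0.2047], [0, 0, -0.2047], [0, 0, -0.2047]]' --gripper '[0, 0, 0, 0, 0, 0, 0]'

```text
time_s: 0.98
ee_pos: [0.3392, 0.2304, 0.4044]
tcp_rot: [0.0, -0.111, 0.994, -0.0]
contact_force: [-0.1, 0.2, 0.4]
width: 0.0949
gripper_force: 0.0
```

Emit:
send_rows --dp '[[0.02, -1, 0], [0.02, -1, 0], [0.02, -1, 0], [0.02, -1, 0], [0.02, -1, 0], [0.02, -1, 0]]' --turn '[[0, 0, 0], [0, 0, 0], [0, 0, 0], [0, 0, 0], [0, 0, 0], [0, 0, 0]]' --gripper '[0, 0, 0, 0, 0, 0]'

```text
time_s: 1.72
ee_pos: [0.4014, -0.0621, 0.4044]
tcp_rot: [-0.0, -0.112, 0.994, 0.0]
contact_force: [-0.2, 0.7, -0.3]
width: 0.0953
gripper_force: 0.0
```

Emit:
send_rows --dp '[[0.023, -1, 0], [0.023, -1, 0], [0.023, -1, 0], [0.023, -1, 0], [0.023, -1, 0], [0.023, -1, 0.15], [0.023, -1, 0.3], [0.023, -1, 0.45], [0.023, -1, 0.58], [0.023, -1, 0.64], [0.023, -1, 0.675], [0.023, -1, 0.675]]' --turn '[[0, 0, 0], [0, 0, 0], [0, 0, 0], [0, 0, 0], [0, 0, 0], [0, 0, 0], [0, 0, 0], [0, 0, 0], [0, 0, 0], [0, 0, 0], [0, 0, 0], [0, 0, 0]]' --gripper '[0, 0, 0, 0, 0, 0, 0, 0, 0, 0, 0, 0]'

```text
time_s: 3.22
ee_pos: [0.4626, -0.3538, 0.2027]
tcp_rot: [0.0, -0.114, 0.993, -0.0]
contact_force: [0.4, -0.3, 1.0]
width: 0.0953
gripper_force: 0.0
```

Emit:
send_rows --dp '[[0, 0, 0], [0, 0, 0], [0, 0, 0], [0, 0, 0], [0, 0, 0], [0, 0, 0]]' --turn '[[0, 0, 0], [0, 0, 0], [0, 0, 0], [0, 0, 0], [0, 0, 0], [0, 0, 0]]' --gripper '[0.6, 0.6, 0.6, 0.6, 0.6, 0.6]'

```text
time_s: 3.98
ee_pos: [0.462, -0.3542, 0.2024]
tcp_rot: [0.0, -0.114, 0.993, -0.0]
contact_force: [0.2, 0.5, 0.9]
width: 0.0498
gripper_force: 30.0
```

Emit:
send_rows --dp '[[0, 0, -0.15], [0, 0, -0.35], [0, 0, -0.55], [0, 0, -0.7], [-0.8, 1, -0.7], [-0.8, 1, -0.7], [-0.8, 1, -0.7], [-0.8, 1, -0.7], [-0.8, 1, -0.7], [-0.8, 1, -0.7], [-0.8, 1, -0.7], [-0.8, 1, -0.7]]' --turn '[[0, 0, 0], [0, 0, 0], [0, 0, 0], [0, 0, 0], [0, 0, 0], [0, 0, 0], [0, 0, 0], [0, 0, 0], [0, 0, 0], [0, 0, 0], [0, 0, 0], [0, 0, 0]]' --gripper '[0.6, 0.6, 0.6, 0.6, 0.6, 0.6, 0.6, 0.6, 0.6, 0.6, 0.6, 0.6]'

```text
time_s: 5.48
ee_pos: [0.6278, -0.0073, 0.4118]
tcp_rot: [-0.001, -0.114, 0.993, -0.0]
contact_force: [0.0, -0.6, -0.6]
width: 0.0492
gripper_force: 30.0
```

Emit:
send_rows --dp '[[-0.041, 0.251, 0], [-0.041, 0.251, 0], [-0.041, 0.251, 0.05], [-0.041, 0.251, 0.05]]' --turn '[[0, 0, 0], [0, 0, 0], [0, 0, 0], [0, 0, 0]]' --gripper '[0.6, 0.6, 0.6, 0.6]'

```text
time_s: 5.98
ee_pos: [0.6223, 0.0669, 0.3947]
tcp_rot: [-0.002, -0.113, 0.994, -0.0]
contact_force: [-0.0, 0.0, 0.2]
width: 0.0496
gripper_force: 30.0
```

```bash
python3 - <<'E'
from h import *
o=readout.get_obs(); print(o["ee_pos"].round(4))
p,d=snap("side","s1"); snap("top","t1"); 
cv2.imwrite("pics/s1z.png",cv2.resize(p[100:300,210:400,::-1],None,fx=3,fy=3,interpolation=2))
E
```

```text
[0.6223 0.0669 0.3947]
```

View pics/s1z.png

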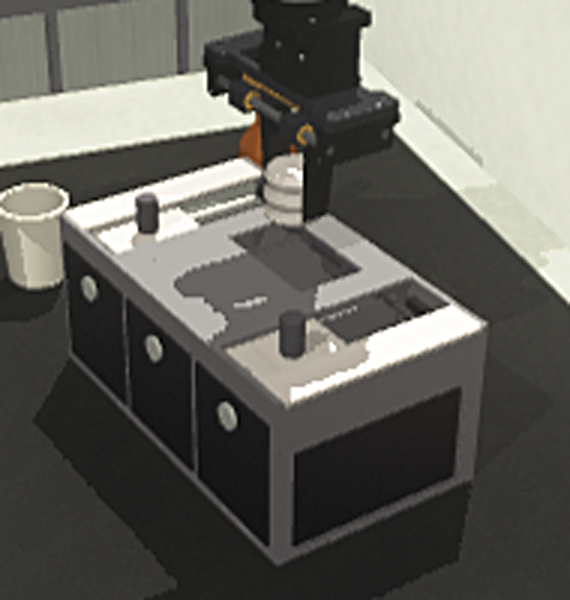

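The can hangs upright over the mouth, which is at about (295,255) in the crop. I'll lower it in and release it with a limited opening.

Emit:
send_rows --dp '[[0, 0.005, 0.06], [0, 0.005, 0.12], [0, 0.005, 0.18], [0, 0.005, 0.18]]' --turn '[[0, 0, 0], [0, 0, 0], [0, 0, 0], [0, 0, 0]]' --gripper '[0.6, 0.6, 0.6, 0.6]'

```text
time_s: 6.58
ee_pos: [0.6217, 0.07, 0.34]
tcp_rot: [-0.003, -0.114, 0.993, 0.0]
contact_force: [0.2, 0.4, -0.2]
width: 0.0491
gripper_force: 30.0
```

Emit:
send_rows --dp '[[0, 0, 0], [0, 0, 0], [0, 0, 0], [0, 0, 0], [0, 0, -0.1], [0, 0, -0.18], [0, 0, -0.18]]' --turn '[[0, 0, 0], [0, 0, 0], [0, 0, 0], [0, 0, 0], [0, 0, 0], [0, 0, 0], [0, 0, 0]]' --gripper '[0.28, 0.28, 0.28, 0.28, 0.28, 0.28, 0.28]'

```text
time_s: 7.45
ee_pos: [0.623, 0.07, 0.4002]
tcp_rot: [0.003, -0.114, 0.993, -0.0]
contact_force: [0.3, 0.2, 0.2]
width: 0.0681
gripper_force: 0.0
```

Emit:
send_rows --dp '[[0.403, -0.385, 0], [0.403, -0.385, 0], [0.403, -0.385, 0], [0.403, -0.385, 0], [0.403, -0.385, 0], [0.403, -0.385, 0.08], [0.403, -0.385, 0.145], [0.403, -0.385, 0.145]]' --turn '[[0, 0, 0], [0, 0, 0], [0, 0, 0], [0, 0, 0], [0, 0, 0], [0, 0, 0], [0, 0, 0], [0, 0, 0]]' --gripper '[1, 1, 1, 1, 1, 1, 1, 1]'

```text
time_s: 8.45
ee_pos: [0.5305, -0.069, 0.351]
tcp_rot: [-0.002, -0.114, 0.993, 0.001]
contact_force: [-0.0, -0.5, -0.1]
width: 0.0009
gripper_force: 0.0
```

```bash
cat >> h.py <<'E'
th=np.radians(13.08); BX=np.array([np.cos(th),np.sin(th)]); BY=np.array([-BX[1],BX[0]]); O=np.array([.5832,.0596])
def b(p): q=np.asarray(p)[:2]-O; return np.array([q@BX,q@BY])*1000
E
python3 - <<'E'
from h import *
o=readout.get_obs(); print(b(o["ee_pos"]).round(1),o["ee_pos"].round(4),o["contact_force"].round(2),o["width"])
p,d=snap("side","s2"); q,_=snap("top","t2")
A=cv2.resize(p[130:290,210:400],None,fx=2,fy=2,interpolation=2);B=cv2.resize(q[120:280,180:370],None,fx=2,fy=2,interpolation=2)
cv2.imwrite("pics/c2.png",np.hstack([A,B])[...,::-1])
E
```

```text
[ -80.4 -113.3] [ 0.5305 -0.069   0.351 ] [-0.05 -0.45 -0.05] 0.0009325215934945309
```

View pics/c2.png

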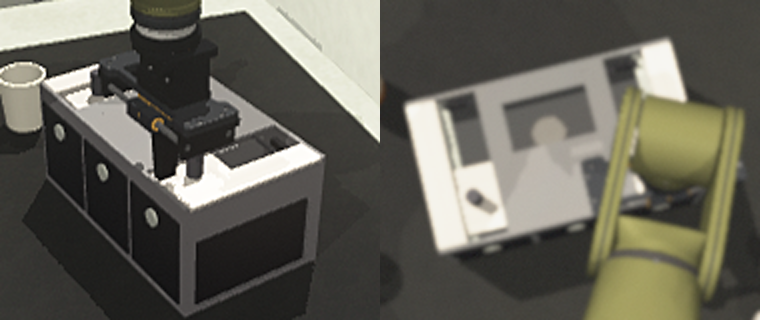

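The can lies in the middle section, at (548,130) in the crop. The closed fingers stand behind the right knob. I'll start easing.

Emit:
send_rows --dp '[[0, 0, -0.02], [-0.03, 0, -0.02], [-0.055, 0, -0.02], [-0.063, 0, -0.02], [-0.07, 0, -0.02], [-0.077, 0, -0.02], [-0.084, 0, -0.02], [-0.091, 0, -0.02], [-0.098, 0, -0.02]]' --turn '[[0, 0, 0], [0, 0, 0], [0, 0, 0], [0, 0, 0], [0, 0, 0], [0, 0, 0], [0, 0, 0], [0, 0, 0], [0, 0, 0]]' --gripper '[1, 1, 1, 1, 1, 1, 1, 1, 1]'

```text
time_s: 9.68
ee_pos: [0.5593, -0.0634, 0.3599]
tcp_rot: [-0.001, -0.114, 0.993, -0.0]
contact_force: [-4.2, -1.7, 4.3]
width: 0.0002
gripper_force: 2.6
```

Emit:
send_rows --dp '[[0.05, 0, 0], [0.05, 0.765, 0], [0.05, 0.765, 0], [0.05, 0.765, 0], [0.05, 0.765, 0], [0.05, 0.765, 0], [0.018, 0.765, 0], [0.009, 0.765, 0], [0, 0.765, 0], [-0.009, 0.765, 0], [-0.018, 0.765, 0], [-0.027, 0.765, 0]]' --turn '[[0, 0, 0], [0, 0, 0], [0, 0, 0], [0, 0, 0], [0, 0, 0], [0, 0, 0], [0, 0, 0], [0, 0, 0], [0, 0, 0], [0, 0, 0], [0, 0, 0], [0, 0, 0]]' --gripper '[1, 1, 1, 1, 1, 1, 1, 1, 1, 1, 1, 1]'

```text
time_s: 11.18
ee_pos: [0.5156, 0.1621, 0.3595]
tcp_rot: [-0.0, -0.114, 0.994, -0.0]
contact_force: [-1.6, -1.0, -0.8]
width: 0.0003
gripper_force: 0.7
```

```bash
python3 - <<'E'
from h import *
o=readout.get_obs(); print(b(o["ee_pos"]).round(1),o["ee_pos"].round(4),o["contact_force"].round(2))
q,d=snap("top","t3")
P=cloud("top",d)
m=((P[...,2]>.178)&(P[...,2]<.192)).astype(np.uint8); m[:,:190]=0;m[:,350:]=0;m[240:]=0
n,l,s,c=cv2.connectedComponentsWithStats(m)
for i in range(1,n): print("blob",c[i].round(1),s[i,4],b(ray("top",*c[i],.185)).round(1))
E
```

```text
[-42.6 115.1] [0.5156 0.1621 0.3595] [-1.58 -1.03 -0.78]
blob [314.2 190.2] 51 [ -25.9 -115. ]
```

Emit:
send_rows --dp '[[0.035, 0, 0], [0.035, -0.767, 0], [0.035, -0.767, 0], [0.035, -0.767, 0], [0.035, -0.767, 0], [0.035, -0.767, 0], [0.012, -0.767, 0], [0.002, -0.767, 0], [-0.008, -0.767, 0], [-0.018, -0.767, 0], [-0.028, -0.767, 0], [-0.038, -0.767, 0]]' --turn '[[0, 0, 0], [0, 0, 0], [0, 0, 0], [0, 0, 0], [0, 0, 0], [0, 0, 0], [0, 0, 0], [0, 0, 0], [0, 0, 0], [0, 0, 0], [0, 0, 0], [0, 0, 0]]' --gripper '[1, 1, 1, 1, 1, 1, 1, 1, 1, 1, 1, 1]'

```text
time_s: 12.72
ee_pos: [0.5787, -0.0591, 0.3599]
tcp_rot: [-0.0, -0.114, 0.993, 0.0]
contact_force: [-5.6, -1.1, 3.8]
width: 0.0005
gripper_force: 2.4
```

```bash
cat >> h.py <<'E'
def other(name):
    o=readout.get_obs(); print("tool",b(o["ee_pos"]).round(1),"F bin",(o["contact_force"][:2]@np.c_[BX,BY]).round(1),o["contact_force"][2].round(1),"t",round(float(o["time_s"]),2))
    q,d=snap("top",name); P=cloud("top",d)
    m=((P[...,2]>.178)&(P[...,2]<.192)).astype(np.uint8); m[:,:190]=0;m[:,350:]=0;m[240:]=0
    n,l,s,c=cv2.connectedComponentsWithStats(m)
    for i in range(1,n): print("blob",c[i].round(1),s[i,4],b(ray("top",*c[i],.185)).round(1))
E
python3 -c "
from h import *
other('t4')"
```

```text
tool [ -31.2 -114.6] F bin [-5.7  0.2] 3.8 t 12.72
blob [223.6 209.2] 51 [-17.  115.3]
```

Emit:
send_rows --dp '[[0.046, 0, 0], [0.046, 0.766, 0], [0.046, 0.766, 0], [0.046, 0.766, 0], [0.046, 0.766, 0], [0.04, 0.766, 0], [0.028, 0.766, 0], [0.016, 0.766, 0], [0.004, 0.766, 0], [-0.01, 0.766, 0], [-0.024, 0.766, 0], [-0.036, 0.766, 0]]' --turn '[[0, 0, 0], [0, 0, 0], [0, 0, 0], [0, 0, 0], [0, 0, 0], [0, 0, 0], [0, 0, 0], [0, 0, 0], [0, 0, 0], [0, 0, 0], [0, 0, 0], [0, 0, 0]]' --gripper '[1, 1, 1, 1, 1, 1, 1, 1, 1, 1, 1, 1]'

```text
time_s: 14.28
ee_pos: [0.5375, 0.1668, 0.3596]
tcp_rot: [-0.0, -0.114, 0.994, -0.0]
contact_force: [-2.6, -0.4, 0.3]
width: 0.0005
gripper_force: 1.2
```

```bash
python3 -c "
from h import *
other('t5')"
```

```text
tool [-20.3 114.8] F bin [-2.6  0.2] 0.3 t 14.28
blob [311.8 182.3] 51 [  -4.9 -114.2]
```

Emit:
send_rows --dp '[[0.042, 0, 0], [0.042, -0.766, 0], [0.042, -0.766, 0], [0.042, -0.766, 0], [0.042, -0.766, 0], [0.036, -0.766, 0], [0.024, -0.766, 0], [0.012, -0.766, 0], [0.0, -0.766, 0], [-0.012, -0.766, 0], [-0.024, -0.766, 0], [-0.034, -0.766, 0]]' --turn '[[0, 0, 0], [0, 0, 0], [0, 0, 0], [0, 0, 0], [0, 0, 0], [0, 0, 0], [0, 0, 0], [0, 0, 0], [0, 0, 0], [0, 0, 0], [0, 0, 0], [0, 0, 0]]' --gripper '[1, 1, 1, 1, 1, 1, 1, 1, 1, 1, 1, 1]'

```text
time_s: 15.82
ee_pos: [0.5993, -0.0544, 0.3598]
tcp_rot: [-0.0, -0.114, 0.993, 0.0]
contact_force: [-3.6, -1.2, 3.4]
width: 0.0008
gripper_force: 2.1
```

```bash
python3 -c "
from h import *
other('t6')"
```

```text
tool [ -10.1 -114.7] F bin [-3.7 -0.3] 3.4 t 15.82
blob [221.5 200.5] 52 [  5.8 115.4]
```

Emit:
send_rows --dp '[[0.04, 0, 0], [0.04, 0.766, 0], [0.04, 0.766, 0], [0.04, 0.766, 0], [0.04, 0.766, 0], [0.034, 0.766, 0], [0.024, 0.766, 0], [0.014, 0.766, 0], [0.004, 0.766, 0], [-0.006, 0.766, 0], [-0.016, 0.766, 0], [-0.025, 0.766, 0]]' --turn '[[0, 0, 0], [0, 0, 0], [0, 0, 0], [0, 0, 0], [0, 0, 0], [0, 0, 0], [0, 0, 0], [0, 0, 0], [0, 0, 0], [0, 0, 0], [0, 0, 0], [0, 0, 0]]' --gripper '[1, 1, 1, 1, 1, 1, 1, 1, 1, 1, 1, 1]'

```text
time_s: 17.38
ee_pos: [0.5546, 0.1708, 0.3597]
tcp_rot: [-0.0, -0.114, 0.994, -0.0]
contact_force: [-3.2, -0.8, 1.3]
width: 0.0002
gripper_force: 1.6
```

```bash
python3 -c "
from h import *
other('t7')
p,d=np.load('pics/t7.npz').values()
cv2.imwrite('pics/c7.png',cv2.resize(p[130:225,190:350,::-1],None,fx=5,fy=5,interpolation=2))"
```

```text
tool [ -2.7 114.8] F bin [-3.3 -0.1] 1.3 t 17.38
blob [309.7 174.4] 49 [  15.9 -114.2]
```

View pics/c7.png

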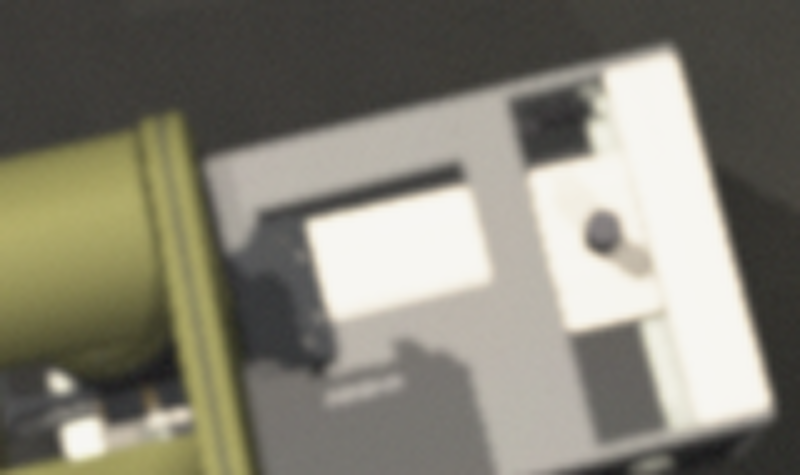

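The right knob is at (602,232) in the crop. The shutter covers most of the mouth and hasn't reached the catches yet. I'll use smaller steps from here.

Emit:
send_rows --dp '[[0.033, 0, 0], [0.033, -0.766, 0], [0.033, -0.766, 0], [0.033, -0.766, 0], [0.033, -0.766, 0], [0.028, -0.766, 0], [0.018, -0.766, 0], [0.01, -0.766, 0], [0.003, -0.766, 0], [-0.004, -0.766, 0], [-0.01, -0.766, 0], [-0.015, -0.766, 0]]' --turn '[[0, 0, 0], [0, 0, 0], [0, 0, 0], [0, 0, 0], [0, 0, 0], [0, 0, 0], [0, 0, 0], [0, 0, 0], [0, 0, 0], [0, 0, 0], [0, 0, 0], [0, 0, 0]]' --gripper '[1, 1, 1, 1, 1, 1, 1, 1, 1, 1, 1, 1]'

```text
time_s: 18.92
ee_pos: [0.6108, -0.0516, 0.3597]
tcp_rot: [-0.0, -0.114, 0.993, 0.0]
contact_force: [-3.4, 0.8, 0.0]
width: 0.0005
gripper_force: 1.5
```

```bash
python3 -c "
from h import *
other('t8')"
```

```text
tool [   1.7 -114.6] F bin [-3.2  1.5] 0.0 t 18.93
blob [220.2 194.4] 52 [ 21.7 114.9]
```

Emit:
send_rows --dp '[[0.026, 0, 0], [0.026, 0.766, 0], [0.026, 0.766, 0], [0.026, 0.766, 0], [0.026, 0.766, 0], [0.022, 0.766, 0], [0.014, 0.766, 0], [0.006, 0.766, 0], [0.0, 0.766, 0], [-0.006, 0.766, 0], [-0.012, 0.766, 0], [-0.018, 0.766, 0]]' --turn '[[0, 0, 0], [0, 0, 0], [0, 0, 0], [0, 0, 0], [0, 0, 0], [0, 0, 0], [0, 0, 0], [0, 0, 0], [0, 0, 0], [0, 0, 0], [0, 0, 0], [0, 0, 0]]' --gripper '[1, 1, 1, 1, 1, 1, 1, 1, 1, 1, 1, 1]'

```text
time_s: 20.48
ee_pos: [0.5641, 0.173, 0.3598]
tcp_rot: [-0.0, -0.114, 0.994, -0.0]
contact_force: [-3.1, -1.8, 2.5]
width: -0.0
gripper_force: 2.0
```

```bash
python3 -c "
from h import *
other('t9')"
```

```text
tool [  7.1 114.8] F bin [-3.4 -1. ] 2.5 t 20.48
blob [308.4 170.5] 53 [  26.3 -113.7]
```

Emit:
send_rows --dp '[[0.028, 0, 0], [0.028, -0.766, 0], [0.028, -0.766, 0], [0.028, -0.766, 0], [0.028, -0.766, 0], [0.022, -0.766, 0], [0.014, -0.766, 0], [0.008, -0.766, 0], [0.002, -0.766, 0], [-0.003, -0.766, 0], [-0.008, -0.766, 0], [-0.012, -0.766, 0]]' --turn '[[0, 0, 0], [0, 0, 0], [0, 0, 0], [0, 0, 0], [0, 0, 0], [0, 0, 0], [0, 0, 0], [0, 0, 0], [0, 0, 0], [0, 0, 0], [0, 0, 0], [0, 0, 0]]' --gripper '[1, 1, 1, 1, 1, 1, 1, 1, 1, 1, 1, 1]'

```text
time_s: 22.02
ee_pos: [0.6196, -0.0495, 0.3596]
tcp_rot: [-0.0, -0.114, 0.993, 0.0]
contact_force: [-2.8, 0.8, -0.3]
width: 0.0007
gripper_force: 1.0
```

```bash
python3 -c "
from h import *
other('t10')"
```

```text
tool [  10.7 -114.5] F bin [-2.5  1.4] -0.3 t 22.02
blob [219.3 190.6] 51 [ 31.5 115. ]
```

Emit:
send_rows --dp '[[0.024, 0, 0], [0.024, 0.766, 0], [0.024, 0.766, 0], [0.024, 0.766, 0], [0.024, 0.766, 0], [0.018, 0.766, 0], [0.01, 0.766, 0], [0.005, 0.766, 0], [0.0, 0.766, 0], [-0.005, 0.766, 0], [-0.01, 0.766, 0], [-0.015, 0.766, 0]]' --turn '[[0, 0, 0], [0, 0, 0], [0, 0, 0], [0, 0, 0], [0, 0, 0], [0, 0, 0], [0, 0, 0], [0, 0, 0], [0, 0, 0], [0, 0, 0], [0, 0, 0], [0, 0, 0]]' --gripper '[1, 1, 1, 1, 1, 1, 1, 1, 1, 1, 1, 1]'

```text
time_s: 23.58
ee_pos: [0.572, 0.1747, 0.3598]
tcp_rot: [-0.0, -0.114, 0.994, -0.0]
contact_force: [-4.0, -1.8, 3.8]
width: 0.0005
gripper_force: 2.2
```

```bash
python3 -c "
from h import *
other('t11')"
```

```text
tool [ 15.2 114.7] F bin [-4.3 -0.8] 3.8 t 23.57
blob [307.6 167.4] 49 [  34.7 -113.8]
```

Emit:
send_rows --dp '[[0.025, 0, 0], [0.025, -0.766, 0], [0.025, -0.766, 0], [0.025, -0.766, 0], [0.025, -0.766, 0], [0.02, -0.766, 0], [0.013, -0.766, 0], [0.008, -0.766, 0], [0.003, -0.766, 0], [-0.001, -0.766, 0], [-0.005, -0.766, 0], [-0.008, -0.766, 0]]' --turn '[[0, 0, 0], [0, 0, 0], [0, 0, 0], [0, 0, 0], [0, 0, 0], [0, 0, 0], [0, 0, 0], [0, 0, 0], [0, 0, 0], [0, 0, 0], [0, 0, 0], [0, 0, 0]]' --gripper '[1, 1, 1, 1, 1, 1, 1, 1, 1, 1, 1, 1]'

```text
time_s: 25.12
ee_pos: [0.6258, -0.0479, 0.3595]
tcp_rot: [-0.001, -0.114, 0.993, 0.0]
contact_force: [-5.2, -0.7, 1.2]
width: 0.0004
gripper_force: 2.6
```

```bash
python3 -c "
from h import *
other('t12')"
```

```text
tool [  17.2 -114.3] F bin [-5.3  0.5] 1.2 t 25.12
blob [218.4 187.7] 51 [ 39.5 115.6]
```

Emit:
send_rows --dp '[[-0.004, 0, 0], [-0.008, 0, 0], [-0.01, 0, 0]]' --turn '[[0, 0, 0], [0, 0, 0], [0, 0, 0]]' --gripper '[1, 1, 1]'

```text
time_s: 25.55
ee_pos: [0.6289, -0.0476, 0.3595]
tcp_rot: [-0.001, -0.114, 0.993, -0.0]
contact_force: [-5.2, -2.2, 0.7]
width: 0.0007
gripper_force: 2.4
```

Emit:
send_rows --dp '[[0.028, 0, 0], [0.028, 0.765, 0], [0.028, 0.765, 0], [0.028, 0.765, 0], [0.028, 0.765, 0], [0.024, 0.765, 0], [0.017, 0.765, 0], [0.012, 0.765, 0], [0.008, 0.765, 0], [0.004, 0.765, 0], [0.001, 0.765, 0], [-0.002, 0.765, 0]]' --turn '[[0, 0, 0], [0, 0, 0], [0, 0, 0], [0, 0, 0], [0, 0, 0], [0, 0, 0], [0, 0, 0], [0, 0, 0], [0, 0, 0], [0, 0, 0], [0, 0, 0], [0, 0, 0]]' --gripper '[1, 1, 1, 1, 1, 1, 1, 1, 1, 1, 1, 1]'

```text
time_s: 27.05
ee_pos: [0.5776, 0.1756, 0.3599]
tcp_rot: [-0.001, -0.114, 0.994, -0.001]
contact_force: [-7.6, -2.8, 4.0]
width: 0.0002
gripper_force: 3.7
```

```bash
python3 -c "
from h import *
other('t13')"
```

```text
tool [ 20.8 114.2] F bin [-8. -1.] 4.0 t 27.05
blob [306.8 164.2] 51 [  43.1 -113.7]
```

Emit:
send_rows --dp '[[-0.003, 0, 0], [-0.006, 0, 0]]' --turn '[[0, 0, 0], [0, 0, 0]]' --gripper '[1, 1]'

```text
time_s: 27.35
ee_pos: [0.5792, 0.1761, 0.3598]
tcp_rot: [-0.001, -0.114, 0.994, -0.0]
contact_force: [-7.7, -2.3, 4.6]
width: -0.0001
gripper_force: 3.8
```

Emit:
send_rows --dp '[[-0.003, 0, 0], [-0.003, 0, 0]]' --turn '[[0, 0, 0], [0, 0, 0]]' --gripper '[1, 1]'

```text
time_s: 27.6
ee_pos: [0.5801, 0.1764, 0.3599]
tcp_rot: [-0.001, -0.114, 0.994, -0.0]
contact_force: [-7.1, -1.9, 4.6]
width: 0.0005
gripper_force: 3.6
```

Emit:
send_rows --dp '[[0.026, 0, 0], [0.026, -0.765, 0], [0.026, -0.765, 0], [0.026, -0.765, 0], [0.026, -0.765, 0], [0.022, -0.765, 0], [0.016, -0.765, 0], [0.011, -0.765, 0], [0.008, -0.765, 0], [0.005, -0.765, 0], [0.002, -0.765, 0], [0, -0.765, 0]]' --turn '[[0, 0, 0], [0, 0, 0], [0, 0, 0], [0, 0, 0], [0, 0, 0], [0, 0, 0], [0, 0, 0], [0, 0, 0], [0, 0, 0], [0, 0, 0], [0, 0, 0], [0, 0, 0]]' --gripper '[1, 1, 1, 1, 1, 1, 1, 1, 1, 1, 1, 1]'

```text
time_s: 29.1
ee_pos: [0.6312, -0.0463, 0.3595]
tcp_rot: [-0.003, -0.115, 0.993, -0.0]
contact_force: [-9.6, -3.5, 4.6]
width: 0.0004
gripper_force: 5.3
```

```bash
python3 -c "
from h import *
other('t14')"
```

```text
tool [  22.8 -114.1] F bin [-10.1  -1.3] 4.6 t 29.1
blob [217.7 185.4] 52 [ 45.6 116. ]
```

Emit:
send_rows --dp '[[-0.003, 0, 0], [-0.003, 0, 0]]' --turn '[[0, 0, 0], [0, 0, 0]]' --gripper '[1, 1]'

```text
time_s: 29.4
ee_pos: [0.6317, -0.0463, 0.3596]
tcp_rot: [-0.004, -0.115, 0.993, -0.0]
contact_force: [-12.1, -4.1, 5.8]
width: 0.0001
gripper_force: 6.3
```

Emit:
send_rows --dp '[[-0.003, 0, 0], [-0.003, 0, 0]]' --turn '[[0, 0, 0], [0, 0, 0]]' --gripper '[1, 1]'

```text
time_s: 29.65
ee_pos: [0.6322, -0.0462, 0.3596]
tcp_rot: [-0.005, -0.115, 0.993, -0.0]
contact_force: [-15.5, -3.8, 6.2]
width: 0.0001
gripper_force: 7.7
```

Emit:
send_rows --dp '[[0.03, 0, 0], [0.03, 0.765, 0], [0.03, 0.765, 0], [0.03, 0.765, 0], [0.03, 0.765, 0], [0.026, 0.765, 0], [0.018, 0.765, 0], [0.013, 0.765, 0], [0.01, 0.765, 0], [0.007, 0.765, 0], [0.004, 0.765, 0], [0.002, 0.765, 0]]' --turn '[[0, 0, 0], [0, 0, 0], [0, 0, 0], [0, 0, 0], [0, 0, 0], [0, 0, 0], [0, 0, 0], [0, 0, 0], [0, 0, 0], [0, 0, 0], [0, 0, 0], [0, 0, 0]]' --gripper '[1, 1, 1, 1, 1, 1, 1, 1, 1, 1, 1, 1]'

```text
time_s: 31.15
ee_pos: [0.5812, 0.1762, 0.3597]
tcp_rot: [-0.002, -0.114, 0.994, -0.001]
contact_force: [-5.4, -3.2, 3.3]
width: 0.0003
gripper_force: 3.0
```

```bash
python3 -c "
from h import *
other('t15')"
```

```text
tool [ 24.5 114. ] F bin [-6.  -1.9] 3.3 t 31.15
blob [306.5 163.6] 52 [  44.8 -113.4]
```

Emit:
send_rows --dp '[[-0.003, 0, 0], [-0.003, 0, 0]]' --turn '[[0, 0, 0], [0, 0, 0]]' --gripper '[1, 1]'

```text
time_s: 31.45
ee_pos: [0.5821, 0.1765, 0.3597]
tcp_rot: [-0.002, -0.114, 0.994, -0.001]
contact_force: [-5.5, -3.4, 2.7]
width: 0.0005
gripper_force: 2.8
```

Emit:
send_rows --dp '[[-0.003, 0, 0], [-0.003, 0, 0]]' --turn '[[0, 0, 0], [0, 0, 0]]' --gripper '[1, 1]'

```text
time_s: 31.7
ee_pos: [0.5829, 0.1768, 0.3597]
tcp_rot: [-0.002, -0.114, 0.994, -0.0]
contact_force: [-5.5, -2.7, 3.1]
width: 0.0004
gripper_force: 2.9
```

Emit:
send_rows --dp '[[-0.003, 0, 0], [-0.003, 0, 0]]' --turn '[[0, 0, 0], [0, 0, 0]]' --gripper '[1, 1]'

```text
time_s: 31.95
ee_pos: [0.5836, 0.177, 0.3597]
tcp_rot: [-0.002, -0.114, 0.994, -0.0]
contact_force: [-6.6, -2.8, 4.5]
width: 0.0006
gripper_force: 3.5
```

Emit:
send_rows --dp '[[-0.003, 0, 0], [-0.003, 0, 0]]' --turn '[[0, 0, 0], [0, 0, 0]]' --gripper '[1, 1]'

```text
time_s: 32.2
ee_pos: [0.5841, 0.1772, 0.3597]
tcp_rot: [-0.003, -0.114, 0.994, -0.001]
contact_force: [-10.8, -3.7, 5.9]
width: 0.0003
gripper_force: 5.0
```

```bash
python3 -c "
from h import *
other('t16')"
```

```text
tool [ 27.5 114.3] F bin [-11.3  -1.1] 5.9 t 32.2
blob [306.4 163.6] 50 [  44.8 -113.2]
```

Emit:
send_rows --dp '[[-0.003, 0, 0], [-0.003, 0, 0]]' --turn '[[0, 0, 0], [0, 0, 0]]' --gripper '[1, 1]'

```text
time_s: 32.5
ee_pos: [0.5846, 0.1773, 0.3597]
tcp_rot: [-0.004, -0.114, 0.993, -0.001]
contact_force: [-13.2, -4.6, 8.1]
width: 0.0006
gripper_force: 6.5
```

Emit:
send_rows --dp '[[0.044, 0, 0], [0.044, -0.765, 0], [0.044, -0.765, 0], [0.044, -0.765, 0], [0.044, -0.765, 0], [0.036, -0.765, 0], [0.03, -0.765, 0], [0.026, -0.765, 0], [0.022, -0.765, 0], [0.019, -0.765, 0], [0.017, -0.765, 0], [0.017, -0.765, 0]]' --turn '[[0, 0, 0], [0, 0, 0], [0, 0, 0], [0, 0, 0], [0, 0, 0], [0, 0, 0], [0, 0, 0], [0, 0, 0], [0, 0, 0], [0, 0, 0], [0, 0, 0], [0, 0, 0]]' --gripper '[1, 1, 1, 1, 1, 1, 1, 1, 1, 1, 1, 1]'

```text
time_s: 34.0
ee_pos: [0.6315, -0.0461, 0.3596]
tcp_rot: [-0.004, -0.115, 0.993, -0.0]
contact_force: [-10.8, -2.7, 5.4]
width: 0.0003
gripper_force: 5.5
```

```bash
python3 -c "
from h import *
other('t17')"
```

```text
tool [  23.2 -113.9] F bin [-11.1  -0.2] 5.4 t 34.0
blob [217.4 184.3] 53 [ 48.4 116.1]
```

Emit:
send_rows --dp '[[-0.003, 0, 0], [-0.003, 0, 0]]' --turn '[[0, 0, 0], [0, 0, 0]]' --gripper '[1, 1]'

```text
time_s: 34.3
ee_pos: [0.632, -0.046, 0.3597]
tcp_rot: [-0.005, -0.115, 0.993, -0.0]
contact_force: [-13.6, -3.0, 7.2]
width: 0.0004
gripper_force: 7.0
```

Emit:
send_rows --dp '[[-0.003, 0, 0], [-0.003, 0, 0], [-0.003, 0, 0]]' --turn '[[0, 0, 0], [0, 0, 0], [0, 0, 0]]' --gripper '[1, 1, 1]'

```text
time_s: 34.67
ee_pos: [0.6325, -0.046, 0.3596]
tcp_rot: [-0.006, -0.115, 0.993, -0.0]
contact_force: [-16.2, -3.2, 8.1]
width: 0.0003
gripper_force: 8.4
```

Emit:
send_rows --dp '[[0.03, 0, 0], [0.04, 0, -0.15], [0.04, 0, -0.35], [0.5, -0.6, -0.35], [0.5, -0.9, -0.35], [0.5, -0.9, -0.35], [0.5, -0.9, -0.35], [0.5, -0.9, -0.35], [0.5, -0.9, -0.35]]' --turn '[[0, 0, 0], [0, 0, 0], [0, 0, 0], [0, 0, 0], [0, 0, 0], [0, 0, 0], [0, 0, 0], [0, 0, 0], [0, 0, 0]]' --gripper '[1, 1, 1, 1, 1, 1, 1, 1, 1]'

```text
time_s: 35.8
ee_pos: [0.5489, -0.3458, 0.4644]
tcp_rot: [0.0, -0.112, 0.994, -0.0]
contact_force: [-0.4, 0.3, 0.7]
width: 0.0003
gripper_force: 0.0
```

```bash
python3 -c "
from h import *
other('t18')
p,d=np.load('pics/t18.npz').values()
cv2.imwrite('pics/c18.png',cv2.resize(p[130:250,185:355,::-1],None,fx=4.7,fy=4.7,interpolation=2))"
```

```text
tool [-125.1 -387.1] F bin [-0.3  0.3] 0.7 t 35.8
blob [306.3 163.6] 51 [  44.9 -113.1]
blob [217.4 184.3] 53 [ 48.4 116.1]
```

View pics/c18.png

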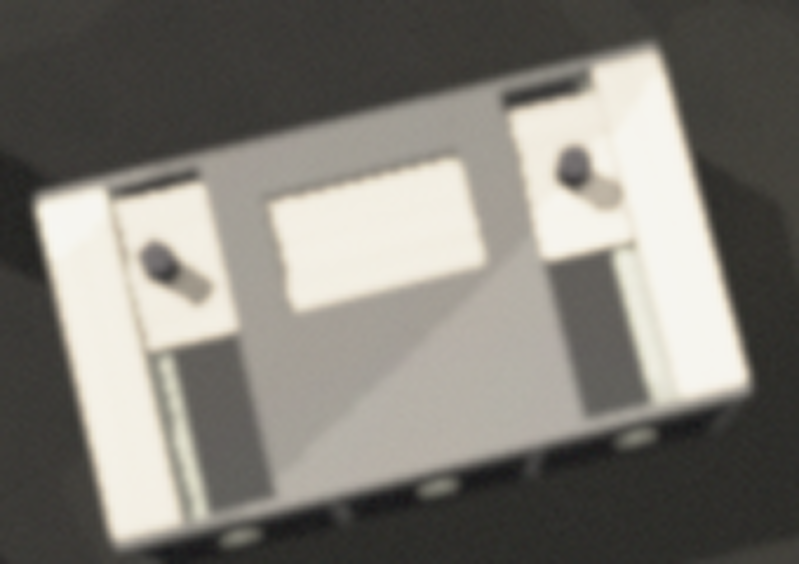

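The mouth is covered, with the right knob at (573,165) and the left knob at (160,262) in the crop. Both ends reached a firm stop, and the right end stopped at the same place on the second try. I'm handing the job in.

```bash
python3 -c "
from h import *
print(ticket.job_done())"
```

```text
the job is handed in; nothing more can be done
None
```

The can is in the middle section and the shutter is closed to a firm stop at both ends, with at most 17 N read while pushing; I handed the job in at about 36 s, and no verdict came back.

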